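Close the welding jig on a sheet-metal tray

ROBOT

A 6-joint arm with a two-finger parallel gripper is mounted at the origin on the work surface. World frame = base frame: x ahead of the robot, y to its left, z up, the work surface at z = 0. Lengths are in m, angles in degrees, forces in N, time in s.
With the tool pointing down it reaches from about 0.375 to 0.9 m from the base axis. Payload 3.1 kg.
Tool frame: the origin (TCP) lies on the centre line of the jaws, within the pads' length; the fingertips stand 17 mm ahead of it and the grasp point (between the pads) lies 2 mm behind it; y points along the fingers, x is the direction in which the jaws open and shut, and the axes are right-handed (so a half turn about y gives the same grasp; the last joint's range is limited). The gripper opens to 87 mm and grips with 3 to 60 N. Pads are 19 mm wide; open, the fingers measure 117 mm over their backs; the gripper's body (75 mm by 190 mm) begins 51 mm behind the grasp point.
Start: joints at [-75.029, 30.224, 82.088, -0, 67.689, -10.227], TCP at [0.266, -0.565, 0.24] pointing down, gripper open.
Joint ranges: [-176.69, 176.69], [-43.24, 126.21], [12.49, 139.97], [-82, 262], [0, 151.66], [-163.58, 163.58]. Speed limits (degrees/s): [159.86, 159.86, 180, 180, 180, 180].

INTERFACE

Orientations are given as a 3x3 rotation matrix whose columns are the frame's x, y, z axes.
In Python, from rig import read_state, capture, camera_info, hand_in, trace, tip_of gives the robot as it stands.
- The arm moves only by the tool jog_arm, never from a script. Its argument "steps" is a list of rows, each an object with "fingers": the opening in per cent of the stroke, from 0 (shut) to 100 (fully open); "delta_pos": the shift along the world's x, y, z in mm, a list of three; "turn": the turn about the world's z in degrees. A call has 1 to 20 rows; each row is the pose to reach, as a shift and turn from the pose commanded when the call began; what a row does not reach only later rows make up. A row lasts 1/12 s, in which the tool goes at most 41.7 mm and 7.16 degrees, less where a joint would pass 70% of its speed; a pose out of reach is approached as far as the arm can. A call with a gripper value outside its range is refused whole. The fingers move at their own pace and stop on an object; the grip force is fixed at half the most. Time passes only in rows, so rows that repeat a pose let the fingers close. It gives the time, the measured TCP pose, the force and the opening at its end, in the units of the state.
- read_state(): the state, without advancing time (a new reading comes with each control period).
- capture(name): name is "scene" or "top"; returns the picture (480x640x3 uint8, red, green, blue); there is no depth.
- camera_info(name): a dict with "fov_y" (degrees; the focal length in pixels is half the picture's height over the tangent of half this angle, whatever the lens; pixels are square), "cx", "cy" (the principal point, pixels), "view" (4x4, takes a point from world to camera coordinates). Camera axes: x right, y down, z forward; pixel columns grow to the right and rows downward; lengths in m; the calibration is good to about 2 mm. A picture is of the moment at which its call begins. camera_info takes no time and is no camera call.
- hand_in(): hands the job in, once; it reports no verdict.
Trained networks look in the newest picture that a camera, given by its name, has taken for a name from the list of things; names that differ only in an ending like _2 or _b are one class to them, and where a whole thing is asked for, a point or a joint stands for the part that bears it (a point fixed in the world has none). Each returns a list of dicts, best first, with "confidence" (0 to 1); they miss things now and then, are a little off and sometimes report something else, mostly with a low value. They report only what shows in the picture. A call takes as long as a camera call. They do not tell look-alikes from the thing itself.
- trace(target, camera): "mask" (480x640 bool, what is visible of it).
- tip_of(target, camera): "position" ([x, y, z] in m, in world coordinates, good to about 4 mm: a listed point, or the origin of a listed thing).
The state is a dict: "time_s": time; "joint_positions": joint angles; "qvel": joint speeds; "tau": joint torques, N m; "position": TCP position; "tcp_rot": TCP orientation; "force": force on the tool from outside, world axes, zero at the start; "moment": the same for the moment, N m; "opening": opening from 0.0 (shut) to 1.0 (fully open).
Only numpy, scipy, OpenCV 4.12 (cv2) and the standard library are available. Lean on these libraries where they do the work, as an engineer would, in place of code of your own. Each camera call takes 0.05 s, during which the arm holds its last target.

TASK

Close the welding jig on the tray for tacking, pushing with your fingertips only: push the blue sliding jaw forward until the tray is squeezed square and flush against the back stop, then push the raised hold-down flap over and all the way down onto the tray. Do not push, grip or lift the tray itself, and leave the other things on the bench where they are.

Things in the scene. Friction and masses are not known exactly. Their poses are not given: they have to be found in the camera images.
- jig: Welding jig bolted to the bench: green plate 270 (x) by 200 (y) by 12 mm. Origin on the bench surface; x points from jaw to back stop (away from the robot, turned up to 0.35 rad), y to the flap's hinge, z up. Plate spans x -170 to 100, y -100 to 100 mm. Grey hinge cheeks (64 mm high) at y 72 to 92, x -11 to -1 and 61 to 71; grey rest post for the flap's free edge at x 30, y -70, 52 mm high.
- stop_face (a point): Centre of the working face of the grey back stop, at jig x = 70 mm, 27 mm above the bench, looking to jig -x; the stop is 110 mm wide, 15 mm thick, its top 42 mm above the bench. Fixed to the jig.
- jaw (a joint): Blue sliding jaw, 20 mm thick along jig x, 90 mm wide, 13 to 57 mm above the bench. Value in m: travel along jig +x from fully back (starts 0 to 0.03, limit 0.11). Front face at jig x = -0.100 + value, back face at -0.120 + value; it reads 0.090 when the tray is tight against the stop. About 3 N of friction plus the tray's; stays where left.
- jaw_back (a point): Centre of the jaw's back face (the face towards the robot, with a black rubber patch), 35 mm above the bench: the place to push, along jig +x. It moves with the jaw.
- tray: Loose workpiece: bright open sheet-metal tray 80 (jig x) by 90 (y) by 36 mm high, walls 3 mm, about 0.3 kg, on the base plate between jaw and stop with a gap to both, turned up to 0.1 rad. Origin: centre of its underside (12 mm above the bench). Seated against the stop, its origin is at jig x = 30 mm; its place along jig y does not matter.
- flap (a joint): Hold-down flap: aluminium plate 56 mm wide, 6 mm thick, reaching 154 mm from its hinge, red end. Value in rad: 0 = closed, level over the tray towards jig -y, upper face 58 mm above the bench; pi/2 upright; more leans out to jig +y (starts 1.55 to 1.95, limit 2). Hinge friction 0.16 N m holds it at any angle; push on its outer face (looks to jig +y when upright, up when closed).
- flap_hinge (a point): Middle of the flap's hinge axis, at jig x = 30, y = 78 mm, 55 mm above the bench; the axis runs along jig x. It is fixed to the jig.
- flap_edge (a point): Middle of the flap's free edge (the red end), 154 mm from the hinge axis. It moves with the flap.
- angle: Bystander: steel angle offcut 120 x 40 x 40 mm lying beside the jig on the side away from the hinge; origin at the centre of its underside.
- can: Bystander: can with a yellow label, 60 mm across, 130 mm tall, standing behind the back stop; origin at the centre of its underside.
- hammer: Bystander: hammer lying on the bench to the robot's right.
- wrench: Bystander: wrench lying on the bench to the robot's right.
- brush: Bystander: flat brush with an orange handle lying on the bench to the robot's left.
- mug: Bystander: blue mug, 80 mm across, 90 mm tall, standing on the robot's left; origin at the centre of its underside.
Things that resemble listed ones, but are neither listed nor needed, are in the scene too. What is shaped like the tray but red or yellow is not meant.

How it is judged:
By the outcome, as a careful person would: the job done as asked, in the order asked, and still so for the second after the job is handed in, with the robot touching nothing.
It also fails if it takes over 54 s, if anything falls off the work surface, if the arm or the gripper's body presses on something with over 40 N, if the wrist force passes 120 N, or if a joint passes its speed limit or range.

## Working session

There is one attempt and no reset: what is moved stays moved. The work goes in short steps, Python scripts to look and compute and a tool call to move; the robot and the scene stay as the last step left them, time stands still between calls to the robot, and variables do not carry over. Pictures are saved under pics/ and viewed, and the job is handed in when it is done.

Besides the shell and the picture viewer there is one more tool, called after "Request:" as name(argument=value, ...) on one line, values as JSON. jog_arm: Moves the arm, as the interface text tells. Its arguments: {"type":"object","properties":{"steps":{"type":"array","items":{"type":"object","properties":{"fingers":{"type":"number"},"delta_pos":{"type":"array","items":{"type":"number"}},"turn":{"type":"number"}}}}},"required":["steps"]}

```bash
mkdir -p pics; ls; python3 - <<'E'
from rig import *
import cv2
s=read_state();print(s['time_s'],s['position'],s['tcp_rot'],s['opening'])
for n in('scene','top'):
    im=capture(n);cv2.imwrite(f'pics/{n}0.png',im[:,:,::-1])
    c=camera_info(n);print(n,c)
E
```

```text
pics
0.0 [ 0.26594134 -0.56483116  0.23857287] [[ 4.25773728e-01 -5.56660987e-04  9.04829499e-01]
 [-9.04827175e-01  2.08687080e-03  4.25773918e-01]
 [-2.12527399e-03 -9.99997668e-01  3.84852771e-04]] 1.0004342692508592
scene {'fov_y': 47.50216642169771, 'cx': 314.2084665719839, 'cy': 233.90197718706256, 'view': array([[ 0.31454685,  0.94909032, -0.016966  , -0.11974235],
       [ 0.7500994 , -0.25947138, -0.60829721, -0.41655675],
       [-0.58173118,  0.17861179, -0.79352798,  1.8949889 ],
       [ 0.        ,  0.        ,  0.        ,  1.        ]])}
top {'fov_y': 44.948004691617726, 'cx': 324.5304337514495, 'cy': 237.9093653981973, 'view': array([[-0.02930026, -0.99934683, -0.021152  , -0.01899114],
       [-0.99682898,  0.03077959, -0.07337987,  0.59370485],
       [ 0.07398299,  0.01893487, -0.99707973,  1.61694796],
       [ 0.        ,  0.        ,  0.        ,  1.        ]])}
```

View pics/scene0.png

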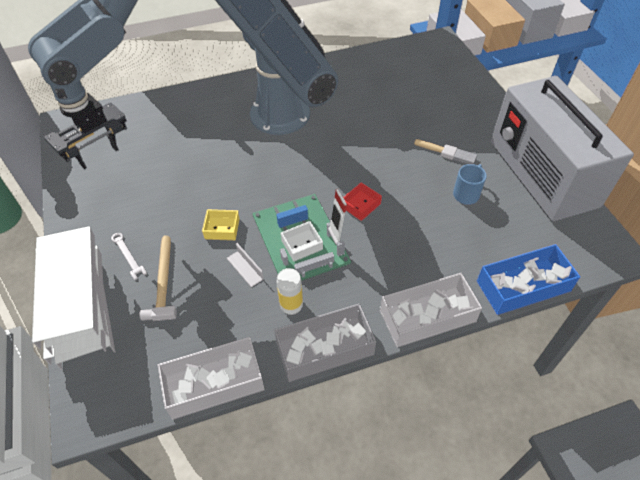

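View pics/top0.png

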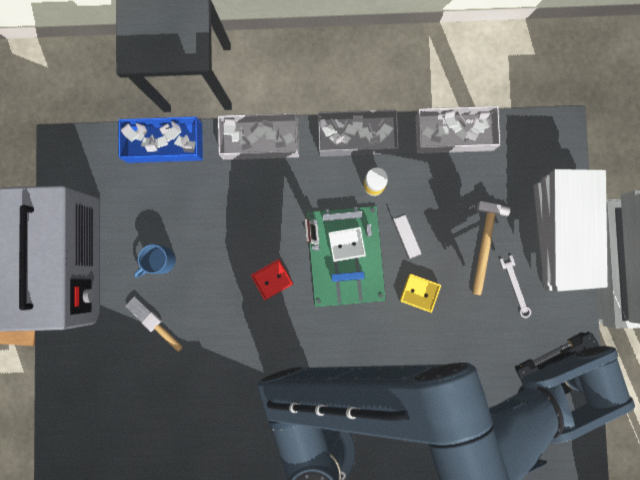

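```bash
python3 - <<'E'
from rig import *
for t in('jig','stop_face','jaw_back','tray','flap_hinge','flap_edge','can','angle'):
    for c in('scene','top'):
        for r in tip_of(t,c)[:3]: print(t,c,r['position'],round(r['confidence'],2))
E
```

```text
jig scene [0.5748, -0.094, -0.0015] 0.72
jig top [0.5712, -0.0922, -0.0009] 0.75
stop_face scene [0.6416, -0.0932, 0.032] 0.71
stop_face scene [0.5986, -0.0125, 0.0516] 0.45
stop_face top [0.6417, -0.0897, 0.0255] 0.95
stop_face top [0.5677, -0.1022, 0.0081] 0.34
jaw_back scene [0.5721, -0.0936, -0.0009] 0.54
jaw_back scene [0.598, -0.0139, 0.0542] 0.24
jaw_back top [0.47, -0.0992, 0.0406] 0.49
tray scene [0.5761, -0.098, 0.0134] 0.93
tray scene [0.4831, 0.1139, -0.0002] 0.88
tray scene [0.4305, -0.2983, -0.0024] 0.57
tray top [0.5675, -0.0994, 0.0073] 0.88
tray top [0.478, 0.1103, 0.0008] 0.7
tray top [0.4274, -0.2976, -0.0002] 0.67
flap_hinge scene [0.598, -0.0134, 0.0538] 0.95
flap_hinge scene [0.6401, -0.0914, 0.0312] 0.36
flap_hinge scene [0.3595, 0.4514, 0.0016] 0.16
flap_hinge top [0.6011, -0.0152, 0.0538] 0.74
flap_edge scene [0.6035, 0.0032, 0.2103] 0.89
flap_edge top [0.6015, 0.0035, 0.2075] 0.79
flap_edge top [0.3583, 0.4484, -0.0034] 0.2
can scene [0.7397, -0.1857, -0.005] 0.84
can top [0.7389, -0.1823, 0.001] 0.91
angle scene [0.5868, -0.2715, -0.0007] 0.83
angle top [0.5888, -0.2738, -0.0003] 0.57
```

```bash
cat > h.py <<'E'
import numpy as np,cv2
from rig import *
def cam(n):
    c=camera_info(n);f=240/np.tan(np.radians(c['fov_y']/2));V=np.array(c['view']);return f,c['cx'],c['cy'],V
def proj(n,P):
    f,cx,cy,V=cam(n);P=np.atleast_2d(P);q=P@V[:3,:3].T+V[:3,3];return np.c_[f*q[:,0]/q[:,2]+cx,f*q[:,1]/q[:,2]+cy]
def unproj(n,uv,z):
    f,cx,cy,V=cam(n);uv=np.atleast_2d(uv).astype(float);d=np.c_[(uv[:,0]-cx)/f,(uv[:,1]-cy)/f,np.ones(len(uv))]@V[:3,:3]
    o=-V[:3,:3].T@V[:3,3];t=(z-o[2])/d[:,2];return o+d*t[:,None]
E
python3 - <<'E'
from h import *
from scipy.ndimage import binary_fill_holes
for n,z in(('top',.012),('scene',.012)):
    im=capture(n)
    hsv=cv2.cvtColor(im,cv2.COLOR_RGB2HSV)
    m=cv2.inRange(hsv,(60,70,40),(90,255,255))
    k,l,st,_=cv2.connectedComponentsWithStats(m)
    i=1+np.argmax(st[1:,4]);print(st[i])
    pts=np.argwhere(m>0)[:,::-1]
    b=st[i];pts=pts[(pts[:,0]>b[0]-15)&(pts[:,0]<b[0]+b[2]+15)&(pts[:,1]>b[1]-15)&(pts[:,1]<b[1]+b[3]+15)]
    W=unproj(n,pts,z)[:,:2].astype(np.float32)
    r=cv2.minAreaRect(W);print(n,r)
    yaw=np.radians(r[2]); 
    for a in (r[2],r[2]-90):
        if abs(a)<30:
            c=np.array(r[0]);print('origin',c+0.035*np.array([np.cos(np.radians(a)),np.sin(np.radians(a))]),a)
for n,(u,v) in(('top',(346,250)),('scene',(300,235))):
    im=capture(n);p=cv2.resize(im[v-75:v+75,u-75:u+75],(600,600),interpolation=cv2.INTER_CUBIC);cv2.imwrite(f'pics/{n}_crop1.png',p[:,:,::-1])
E
```

```text
[ 307  206   78  101 4043]
top ((0.5410742163658142, -0.0944262444972992), (0.2703762352466583, 0.19908340275287628), 3.3994898796081543)
origin [ 0.57601263 -0.09235083] 3.3994898796081543
[ 253  196   98   84 2158]
scene ((0.5426717400550842, -0.09722237288951874), (0.27160394191741943, 0.1986962854862213), 3.308779716491699)
origin [ 0.57761339 -0.09520228] 3.308779716491699
```

View pics/top_crop1.png

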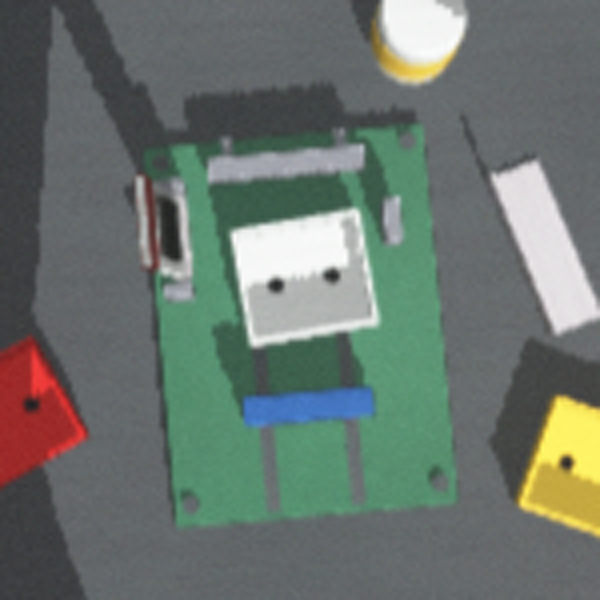

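View pics/scene_crop1.png

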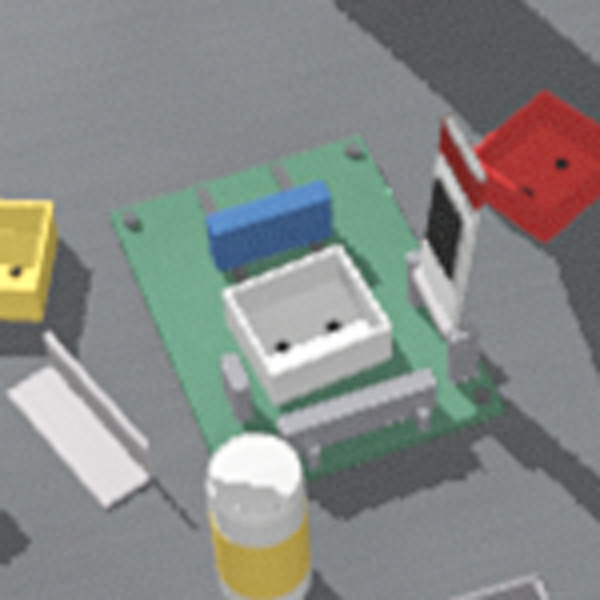

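The tray meant is the white one inside the jig (scene 302,240; top 346,244). The red one (scene 361,200) and the yellow one (scene 221,224) lie off the jig and are ruled out by colour; the crops confirm this. The jig is at about (0.576, -0.093), yaw 3.4°. Next I move behind the jaw with the fingers shut.

Request:
jog_arm(steps=[{"delta_pos":[40,115,0],"turn":17,"fingers":0},{"delta_pos":[80,230,0],"turn":34,"fingers":0},{"delta_pos":[160,463,0],"turn":68.2,"fingers":0},{"delta_pos":[160,463,0],"turn":68.2,"fingers":0},{"delta_pos":[160,463,0],"turn":68.2,"fingers":0},{"delta_pos":[160,463,0],"turn":68.2,"fingers":0},{"delta_pos":[160,463,0],"turn":68.2,"fingers":0},{"delta_pos":[160,463,0],"turn":68.2,"fingers":0},{"delta_pos":[160,463,0],"turn":68.2,"fingers":0},{"delta_pos":[160,463,0],"turn":68.2,"fingers":0},{"delta_pos":[160,463,0],"turn":68.2,"fingers":0},{"delta_pos":[160,463,0],"turn":68.2,"fingers":0},{"delta_pos":[160,463,0],"turn":68.2,"fingers":0},{"delta_pos":[160,463,0],"turn":68.2,"fingers":0},{"delta_pos":[160,463,0],"turn":68.2,"fingers":0},{"delta_pos":[160,463,0],"turn":68.2,"fingers":0},{"delta_pos":[160,463,0],"turn":68.2,"fingers":0},{"delta_pos":[160,463,0],"turn":68.2,"fingers":0}])

```text
time_s: 2.6
position: [0.4259, -0.1037, 0.2395]
tcp_rot: [[0.998, -0.0, -0.057], [0.057, -0.0, 0.998], [-0.0, -1.0, -0.0]]
force: [0.5, 0.5, -0.5]
opening: 0.008
```

Request:
jog_arm(steps=[{"delta_pos":[0,2,-40],"fingers":0},{"delta_pos":[0,2,-80],"fingers":0},{"delta_pos":[0,2,-120],"fingers":0},{"delta_pos":[0,2,-150],"fingers":0},{"delta_pos":[0,2,-180],"fingers":0},{"delta_pos":[0,2,-196],"fingers":0},{"delta_pos":[0,2,-196],"fingers":0},{"delta_pos":[0,2,-196],"fingers":0},{"delta_pos":[0,2,-196],"fingers":0}])

```text
$.steps[0]: bad value
```

```bash
python3 - <<'E'
from h import *
s=read_state();print(s['position'],s['force'])
for n,(u,v) in(('top',(346,265)),('scene',(300,225))):
    im=capture(n);p=cv2.resize(im[v-75:v+75,u-75:u+75],(600,600),interpolation=cv2.INTER_CUBIC);cv2.imwrite(f'pics/{n}_crop2.png',p[:,:,::-1])
E
```

```text
[ 0.42592662 -0.1037033   0.23949928] [ 0.495433    0.51303168 -0.52879375]
```

View pics/scene_crop2.png

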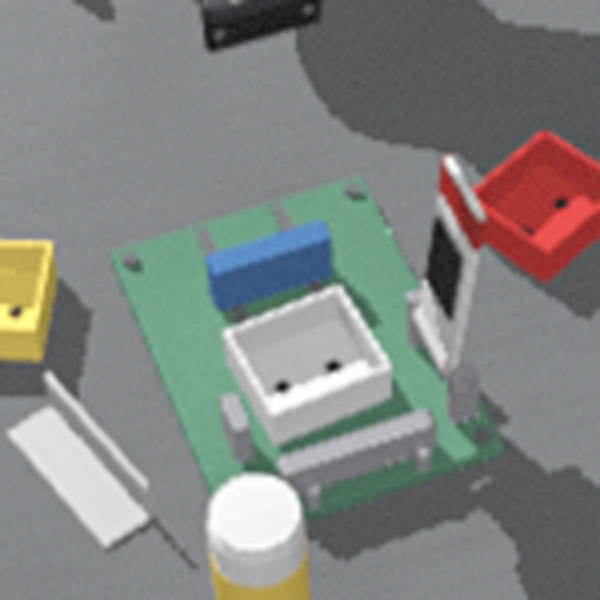

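The move was refused because the rows had no "turn" value, so I am sending it again with turn. The crop shows the jaw, tray and flap unchanged, with the gripper still above and behind.

Request:
jog_arm(steps=[{"delta_pos":[0,2,-40],"turn":0,"fingers":0},{"delta_pos":[0,2,-80],"turn":0,"fingers":0},{"delta_pos":[0,2,-120],"turn":0,"fingers":0},{"delta_pos":[0,2,-150],"turn":0,"fingers":0},{"delta_pos":[0,2,-180],"turn":0,"fingers":0},{"delta_pos":[0,2,-196],"turn":0,"fingers":0},{"delta_pos":[0,2,-196],"turn":0,"fingers":0},{"delta_pos":[0,2,-196],"turn":0,"fingers":0},{"delta_pos":[0,2,-196],"turn":0,"fingers":0}])

```text
time_s: 3.45
position: [0.4266, -0.101, 0.0442]
tcp_rot: [[0.998, 0.001, -0.059], [0.059, -0.001, 0.998], [0.001, -1.0, -0.001]]
force: [-0.0, -0.1, -0.4]
opening: 0.008
```

```bash
python3 - <<'E'
from h import *
s=read_state();print(s['position'],s['force'])
for n,(u,v) in(('top',(346,265)),('scene',(300,225))):
    im=capture(n);p=cv2.resize(im[v-75:v+75,u-75:u+75],(600,600),interpolation=cv2.INTER_CUBIC);cv2.imwrite(f'pics/{n}_crop3.png',p[:,:,::-1])
E
```

```text
[ 0.42664525 -0.10102095  0.04421462] [-0.01915684 -0.12303819 -0.43932388]
```

View pics/scene_crop3.png

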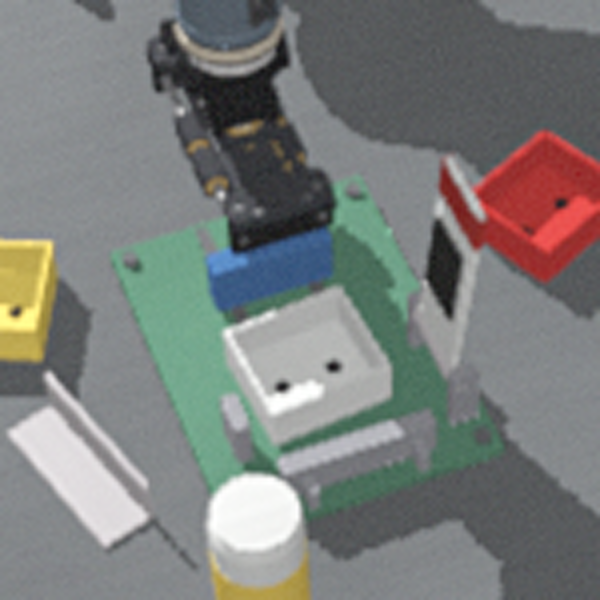

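Request:
jog_arm(steps=[{"delta_pos":[10,0.6,-1],"turn":0,"fingers":0},{"delta_pos":[18,1,-1],"turn":0,"fingers":0},{"delta_pos":[23,1.3,-1],"turn":0,"fingers":0},{"delta_pos":[27,1.6,-1],"turn":0,"fingers":0},{"delta_pos":[31,1.8,-1],"turn":0,"fingers":0},{"delta_pos":[35,2,-1],"turn":0,"fingers":0},{"delta_pos":[39,2.3,-1],"turn":0,"fingers":0},{"delta_pos":[43,2.5,-1],"turn":0,"fingers":0},{"delta_pos":[47,2.7,-1],"turn":0,"fingers":0},{"delta_pos":[51,3,-1],"turn":0,"fingers":0},{"delta_pos":[55,3.2,-1],"turn":0,"fingers":0},{"delta_pos":[59,3.4,-1],"turn":0,"fingers":0},{"delta_pos":[63,3.7,-1],"turn":0,"fingers":0},{"delta_pos":[67,3.9,-1],"turn":0,"fingers":0},{"delta_pos":[71,4.1,-1],"turn":0,"fingers":0},{"delta_pos":[75,4.4,-1],"turn":0,"fingers":0},{"delta_pos":[79,4.6,-1],"turn":0,"fingers":0},{"delta_pos":[83,4.8,-1],"turn":0,"fingers":0},{"delta_pos":[85,5,-1],"turn":0,"fingers":0},{"delta_pos":[85,5,-1],"turn":0,"fingers":0}])

```text
time_s: 5.22
position: [0.5114, -0.0953, 0.0425]
tcp_rot: [[0.998, -0.0, -0.059], [0.059, 0.0, 0.998], [-0.0, -1.0, 0.0]]
force: [-3.0, -0.6, 3.0]
opening: 0.006
```

```bash
python3 - <<'E'
from h import *
for n,(u,v) in(('top',(346,245)),('scene',(300,225))):
    im=capture(n);p=cv2.resize(im[v-75:v+75,u-75:u+75],(600,600),interpolation=cv2.INTER_CUBIC);cv2.imwrite(f'pics/{n}_crop4.png',p[:,:,::-1])
E
```

```text
(no output)
```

View pics/scene_crop4.png

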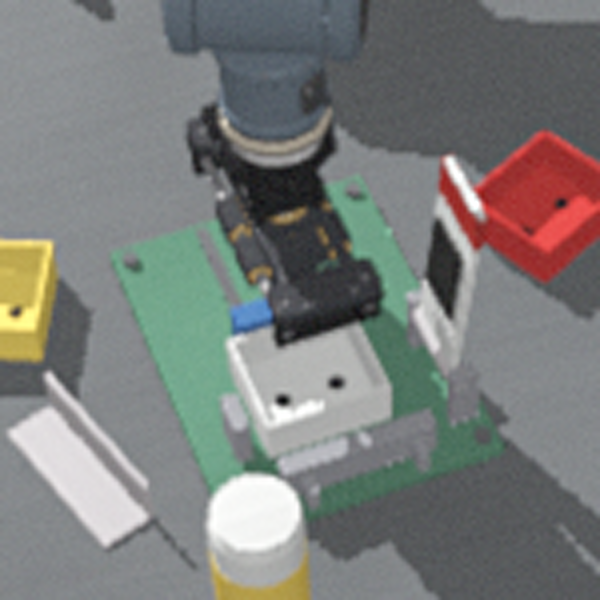

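The jaw is moving with about 3 N and has reached the tray. I continue slowly.

Request:
jog_arm(steps=[{"delta_pos":[3,0.2,0],"turn":0,"fingers":0},{"delta_pos":[6,0.4,0],"turn":0,"fingers":0},{"delta_pos":[9,0.5,0],"turn":0,"fingers":0},{"delta_pos":[11,0.6,0],"turn":0,"fingers":0},{"delta_pos":[13,0.8,0],"turn":0,"fingers":0},{"delta_pos":[14,0.8,0],"turn":0,"fingers":0},{"delta_pos":[14,0.8,0],"turn":0,"fingers":0}])

```text
time_s: 5.9
position: [0.525, -0.0945, 0.0425]
tcp_rot: [[0.998, -0.0, -0.059], [0.059, 0.0, 0.998], [-0.0, -1.0, 0.0]]
force: [-4.6, -0.4, 3.8]
opening: 0.004
```

Request:
jog_arm(steps=[{"delta_pos":[1,0,0],"turn":0,"fingers":0},{"delta_pos":[2,0.1,0],"turn":0,"fingers":0},{"delta_pos":[3,0.2,0],"turn":0,"fingers":0},{"delta_pos":[3,0.2,0],"turn":0,"fingers":0}])

```text
time_s: 6.23
position: [0.5279, -0.0943, 0.0425]
tcp_rot: [[0.998, -0.0, -0.059], [0.059, 0.0, 0.998], [-0.0, -1.0, 0.0]]
force: [-4.8, -0.2, 3.7]
opening: 0.006
```

Request:
jog_arm(steps=[{"delta_pos":[1,0,0],"turn":0,"fingers":0},{"delta_pos":[2,0.1,0],"turn":0,"fingers":0},{"delta_pos":[2,0.1,0],"turn":0,"fingers":0}])

```text
time_s: 6.48
position: [0.53, -0.0942, 0.0425]
tcp_rot: [[0.998, -0.0, -0.059], [0.059, 0.0, 0.998], [-0.0, -1.0, 0.0]]
force: [-4.3, 0.8, 3.8]
opening: 0.004
```

Request:
jog_arm(steps=[{"delta_pos":[1,0,0],"turn":0,"fingers":0},{"delta_pos":[1,0,0],"turn":0,"fingers":0}])

```text
time_s: 6.65
position: [0.5309, -0.0942, 0.0425]
tcp_rot: [[0.998, -0.001, -0.059], [0.059, 0.0, 0.998], [-0.001, -1.0, 0.0]]
force: [-5.3, -0.1, 3.1]
opening: 0.008
```

Request:
jog_arm(steps=[{"delta_pos":[1,0,0],"turn":0,"fingers":0},{"delta_pos":[1,0,0],"turn":0,"fingers":0}])

```text
time_s: 6.82
position: [0.5318, -0.0942, 0.0425]
tcp_rot: [[0.998, -0.001, -0.059], [0.059, 0.0, 0.998], [-0.001, -1.0, 0.0]]
force: [-5.0, 0.1, 4.8]
opening: 0.005
```

Request:
jog_arm(steps=[{"delta_pos":[1,0,0],"turn":0,"fingers":0},{"delta_pos":[1,0,0],"turn":0,"fingers":0}])

```text
time_s: 6.98
position: [0.5328, -0.0941, 0.0425]
tcp_rot: [[0.998, -0.001, -0.059], [0.059, 0.0, 0.998], [-0.001, -1.0, 0.001]]
force: [-3.5, 0.7, 5.1]
opening: 0.007
```

```bash
python3 - <<'E'
from h import *
for n,(u,v) in(('top',(346,245)),('scene',(300,225))):
    im=capture(n);p=cv2.resize(im[v-75:v+75,u-75:u+75],(600,600),interpolation=cv2.INTER_CUBIC);cv2.imwrite(f'pics/{n}_crop5.png',p[:,:,::-1])
E
```

```text
(no output)
```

View pics/scene_crop5.png

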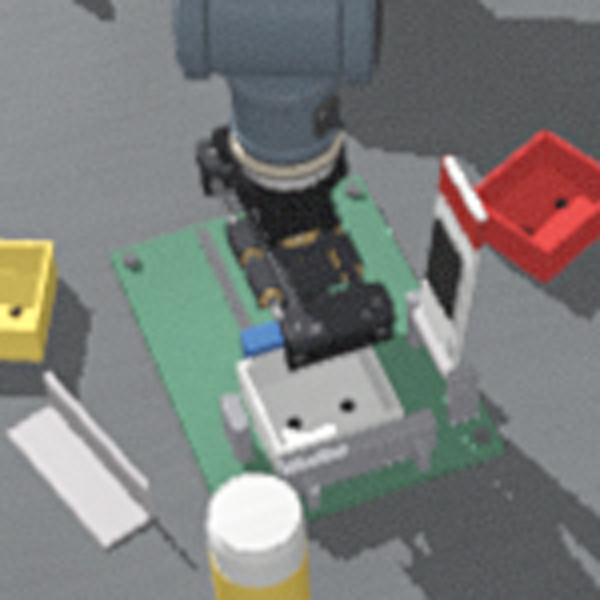

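The tray is almost at the stop, but the force has not risen yet. I keep going in 1–2 mm steps.

Request:
jog_arm(steps=[{"delta_pos":[1,0,0],"turn":0,"fingers":0},{"delta_pos":[2,0.1,0],"turn":0,"fingers":0},{"delta_pos":[2,0.1,0],"turn":0,"fingers":0}])

```text
time_s: 7.33
position: [0.533, -0.094, 0.0425]
tcp_rot: [[0.998, -0.005, -0.06], [0.06, 0.001, 0.998], [-0.005, -1.0, 0.001]]
force: [-8.3, -1.3, 7.6]
opening: 0.005
```

Request:
jog_arm(steps=[{"delta_pos":[1,0,0],"turn":0,"fingers":0},{"delta_pos":[1,0,0],"turn":0,"fingers":0}])

```text
time_s: 7.5
position: [0.5331, -0.094, 0.0425]
tcp_rot: [[0.998, -0.007, -0.06], [0.06, 0.001, 0.998], [-0.007, -1.0, 0.002]]
force: [-10.5, -2.1, 7.9]
opening: 0.003
```

Request:
jog_arm(steps=[{"delta_pos":[1,0,0],"turn":0,"fingers":0},{"delta_pos":[1,0,0],"turn":0,"fingers":0}])

```text
time_s: 7.67
position: [0.533, -0.0939, 0.0425]
tcp_rot: [[0.998, -0.009, -0.061], [0.061, 0.001, 0.998], [-0.009, -1.0, 0.002]]
force: [-11.5, -2.7, 9.9]
opening: 0.003
```

Request:
jog_arm(steps=[{"delta_pos":[1,0,0],"turn":0,"fingers":0},{"delta_pos":[2,0.1,0],"turn":0,"fingers":0},{"delta_pos":[3,0.2,0],"turn":0,"fingers":0},{"delta_pos":[4,0.2,0],"turn":0,"fingers":0},{"delta_pos":[4,0.2,0],"turn":0,"fingers":0}])

```text
time_s: 8.08
position: [0.5331, -0.0938, 0.0425]
tcp_rot: [[0.998, -0.017, -0.062], [0.062, 0.002, 0.998], [-0.017, -1.0, 0.003]]
force: [-20.8, -7.1, 15.8]
opening: 0.01
```

```bash
python3 - <<'E'
from h import *
for n,(u,v) in(('top',(346,245)),('scene',(300,235))):
    im=capture(n);p=cv2.resize(im[v-50:v+50,u-50:u+50],(600,600),interpolation=cv2.INTER_CUBIC);cv2.imwrite(f'pics/{n}_crop6.png',p[:,:,::-1])
E
```

```text
(no output)
```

View pics/scene_crop6.png

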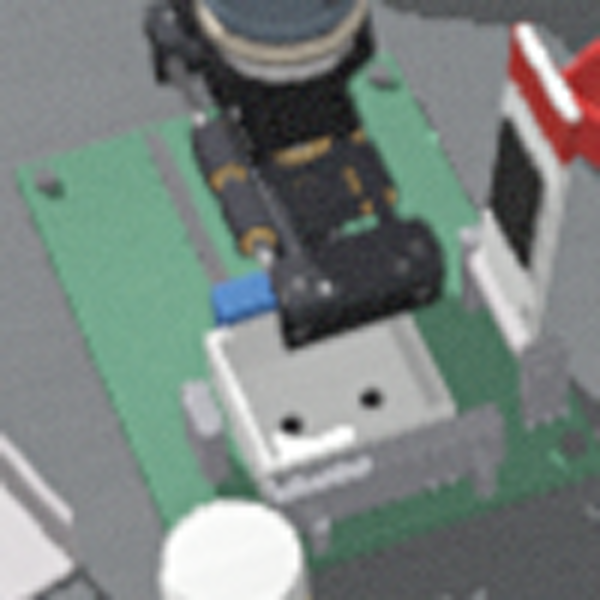

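The push met a hard stop at 21 N, and the tray edge looks parallel to the stop. I back off and check from above.

Request:
jog_arm(steps=[{"delta_pos":[-4,-0.2,0],"turn":0,"fingers":0},{"delta_pos":[-10,-0.6,0],"turn":0,"fingers":0},{"delta_pos":[-35,-2,0],"turn":0,"fingers":0},{"delta_pos":[-60,-3,0],"turn":0,"fingers":0},{"delta_pos":[-60,-3,40],"turn":0,"fingers":0},{"delta_pos":[-60,-3,80],"turn":0,"fingers":0},{"delta_pos":[-80,-3,120],"turn":0,"fingers":0},{"delta_pos":[-100,-3,160],"turn":0,"fingers":0},{"delta_pos":[-110,-3,200],"turn":0,"fingers":0},{"delta_pos":[-110,-3,240],"turn":0,"fingers":0},{"delta_pos":[-110,-3,245],"turn":0,"fingers":0},{"delta_pos":[-110,-3,245],"turn":0,"fingers":0},{"delta_pos":[-110,-3,245],"turn":0,"fingers":0}])

```text
time_s: 9.27
position: [0.4324, -0.0975, 0.2878]
tcp_rot: [[0.998, 0.004, -0.059], [0.059, -0.002, 0.998], [0.004, -1.0, -0.002]]
force: [-0.3, 0.2, -0.4]
opening: 0.006
```

```bash
python3 - <<'E'
from h import *
P=[]
for n,(u,v) in(('top',(346,245)),('scene',(300,235))):
    im=capture(n);P.append(cv2.resize(im[v-50:v+50,u-50:u+50],(400,400),interpolation=cv2.INTER_CUBIC))
    for t in('tray','jaw_back','stop_face','flap_edge','flap_hinge'):
        for r in tip_of(t,n)[:1]: print(t,n,r['position'],round(r['confidence'],2))
cv2.imwrite('pics/c7.png',np.hstack(P)[:,:,::-1])
o=np.array([.576,-.093]);a=np.radians(3.35);R=np.array([[np.cos(a),-np.sin(a)],[np.sin(a),np.cos(a)]])
print('exp tray',o+R@[.03,0],'jawback',o+R@[-.03,0],'stop',o+R@[.07,0])
# blue jaw edge and tray rect
im=capture('top');hsv=cv2.cvtColor(im,cv2.COLOR_RGB2HSV)
m=cv2.inRange(hsv,(100,150,60),(125,255,255))[200:300,305:390]
p=np.argwhere(m>0)[:,::-1]+[305,200]
print('jaw rect',cv2.minAreaRect(unproj('top',p,.057)[:,:2].astype(np.float32)))
for r in trace('tray','top')[:3]:
    p=np.argwhere(r['mask'])[:,::-1];print('tray',p.mean(0),cv2.minAreaRect(unproj('top',p,.048)[:,:2].astype(np.float32)))
E
```

```text
tray top [0.4296, -0.2965, -0.0022] 0.82
jaw_back top [0.5422, -0.0953, 0.0373] 0.83
flap_edge top [0.598, 0.002, 0.2073] 0.64
flap_hinge top [0.5998, 0.0016, 0.2087] 0.68
tray scene [0.4292, -0.3004, -0.0041] 0.78
jaw_back scene [0.5425, -0.0949, 0.0328] 0.79
stop_face scene [0.6419, -0.0887, 0.0298] 0.93
flap_edge scene [0.6028, 0.001, 0.2099] 0.76
flap_hinge scene [0.5978, -0.0134, 0.0563] 0.91
exp tray [ 0.60594874 -0.09124694] jawback [ 0.54605126 -0.09475306] stop [ 0.64588038 -0.08890953]
jaw rect ((0.555148184299469, -0.09421291947364807), (0.01736171543598175, 0.0866704210639), 2.6575369834899902)
tray [419.63008515 292.21097446] ((0.43287691473960876, -0.29422762989997864), (0.09855717420578003, 0.0845491960644722), 69.3667984008789)
tray [271.6373057  278.78860104] ((0.4825465977191925, 0.11233733594417572), (0.08094075322151184, 0.0933479368686676), 27.747724533081055)
tray [346.76799141 231.05907626] ((0.6083658933639526, -0.09951913356781006), (0.08018651604652405, 0.09010545909404755), 3.227806568145752)
```

View pics/c7.png

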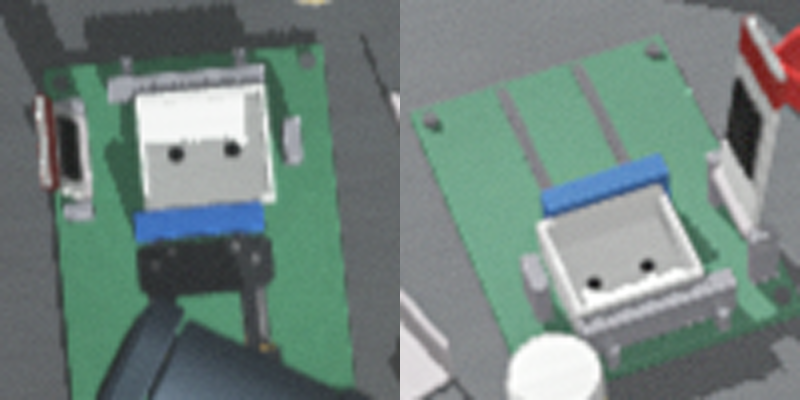

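The tray (top 347,231) now sits at yaw 3.2° against the jig's 3.35°, with the jaw touching it and no gap to the stop. Next I take the fingers around to the flap's outer side at jig y of about 155 mm.

Request:
jog_arm(steps=[{"delta_pos":[0,40,0],"turn":0,"fingers":0},{"delta_pos":[10,80,0],"turn":0,"fingers":0},{"delta_pos":[30,120,0],"turn":0,"fingers":0},{"delta_pos":[60,145,0],"turn":0,"fingers":0},{"delta_pos":[95,160,0],"turn":0,"fingers":0},{"delta_pos":[130,160,0],"turn":0,"fingers":0},{"delta_pos":[163,160,0],"turn":0,"fingers":0},{"delta_pos":[163,160,-30],"turn":0,"fingers":0},{"delta_pos":[163,160,-65],"turn":0,"fingers":0},{"delta_pos":[163,160,-100],"turn":0,"fingers":0},{"delta_pos":[163,160,-116],"turn":0,"fingers":0},{"delta_pos":[163,160,-116],"turn":0,"fingers":0},{"delta_pos":[163,160,-116],"turn":0,"fingers":0},{"delta_pos":[163,160,-116],"turn":0,"fingers":0}])

```text
time_s: 11.13
position: [0.5954, 0.0628, 0.173]
tcp_rot: [[0.998, 0.003, -0.059], [0.059, -0.0, 0.998], [0.003, -1.0, -0.0]]
force: [0.1, -0.1, 0.5]
opening: 0.005
```

```bash
python3 - <<'E'
from h import *
P=[]
for n,(u,v) in(('top',(330,235)),('scene',(320,215))):
    im=capture(n);P.append(cv2.resize(im[v-65:v+65,u-65:u+65],(400,400),interpolation=cv2.INTER_CUBIC))
cv2.imwrite('pics/c8.png',np.hstack(P)[:,:,::-1])
E
```

```text
(no output)
```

View pics/c8.png

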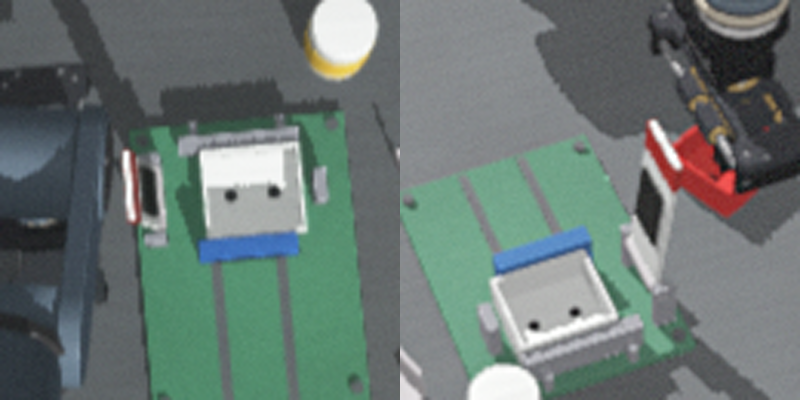

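```bash
python3 - <<'E'
import numpy as np
r=105
for th in range(94,-3,-6):
    t=np.radians(th)
    y=78-r*np.cos(t)+3*np.sin(t)+9.5; z=55+r*np.sin(t)+3*np.cos(t)+17
    d=y-154.8; print(th,np.round([-.0584*d,.998*d,z-172.5],1))
E
```

```text
94 [  3.3 -56.9   4. ]
88 [  4.  -67.8   4.5]
82 [  4.6 -78.8   3.9]
76 [  5.2 -89.6   2.1]
70 [   5.9 -100.2   -0.8]
64 [   6.5 -110.4   -4.8]
58 [   7.  -120.2   -9.9]
52 [   7.6 -129.3  -15.9]
46 [   8.1 -137.8  -22.9]
40 [   8.5 -145.5  -30.7]
34 [   8.9 -152.4  -39.3]
28 [   9.3 -158.3  -48.6]
22 [   9.6 -163.2  -58.4]
16 [   9.8 -167.1  -68.7]
10 [   9.9 -169.8  -79.3]
4 [  10.  -171.5  -90.2]
-2 [  10.1 -172.  -101.2]
```

Request:
jog_arm(steps=[{"delta_pos":[1,-20,0],"turn":0,"fingers":0},{"delta_pos":[2,-40,2],"turn":0,"fingers":0},{"delta_pos":[3,-50,4],"turn":0,"fingers":0},{"delta_pos":[3.3,-57,4],"turn":0,"fingers":0},{"delta_pos":[3.7,-63,4],"turn":0,"fingers":0},{"delta_pos":[4,-68,4],"turn":0,"fingers":0},{"delta_pos":[4.3,-73,4],"turn":0,"fingers":0},{"delta_pos":[4.6,-79,4],"turn":0,"fingers":0},{"delta_pos":[5,-84,3],"turn":0,"fingers":0},{"delta_pos":[5.2,-90,2],"turn":0,"fingers":0},{"delta_pos":[5.6,-95,1],"turn":0,"fingers":0},{"delta_pos":[5.9,-100,-1],"turn":0,"fingers":0},{"delta_pos":[6.2,-105,-3],"turn":0,"fingers":0},{"delta_pos":[6.5,-110,-5],"turn":0,"fingers":0},{"delta_pos":[6.5,-110,-5],"turn":0,"fingers":0}])

```text
time_s: 12.48
position: [0.6004, -0.0483, 0.1659]
tcp_rot: [[0.998, -0.001, -0.058], [0.058, -0.001, 0.998], [-0.001, -1.0, -0.0]]
force: [-0.9, 0.1, -0.3]
opening: 0.007
```

```bash
python3 - <<'E'
from h import *
P=[]
for n,(u,v) in(('top',(330,235)),('scene',(320,215))):
    im=capture(n);P.append(cv2.resize(im[v-65:v+65,u-65:u+65],(400,400),interpolation=cv2.INTER_CUBIC))
cv2.imwrite('pics/c9.png',np.hstack(P)[:,:,::-1])
E
```

```text
(no output)
```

View pics/c9.png

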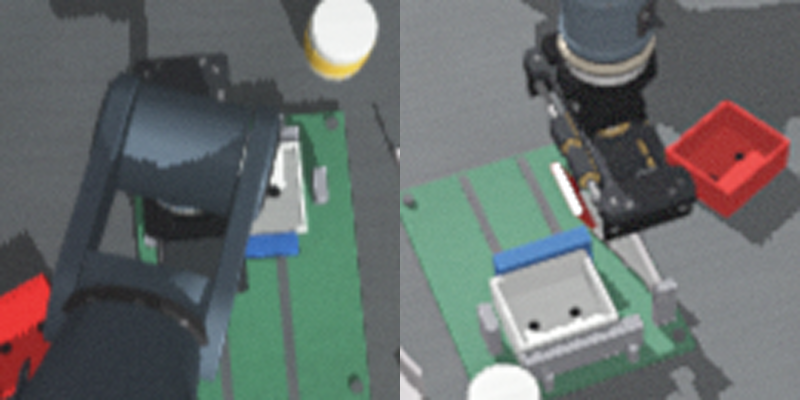

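The flap follows the fingertips and is leaning over at about 60°. I continue along the arc.

Request:
jog_arm(steps=[{"delta_pos":[0.3,-5,-2.5],"turn":0,"fingers":0},{"delta_pos":[0.5,-10,-5],"turn":0,"fingers":0},{"delta_pos":[0.8,-15,-8],"turn":0,"fingers":0},{"delta_pos":[1,-19,-11],"turn":0,"fingers":0},{"delta_pos":[1.3,-23,-14],"turn":0,"fingers":0},{"delta_pos":[1.6,-27,-18],"turn":0,"fingers":0},{"delta_pos":[1.8,-31,-22],"turn":0,"fingers":0},{"delta_pos":[2,-35,-26],"turn":0,"fingers":0},{"delta_pos":[2.2,-38,-30],"turn":0,"fingers":0},{"delta_pos":[2.4,-42,-35],"turn":0,"fingers":0},{"delta_pos":[2.6,-45,-39],"turn":0,"fingers":0},{"delta_pos":[2.8,-48,-44],"turn":0,"fingers":0},{"delta_pos":[3,-51,-49],"turn":0,"fingers":0},{"delta_pos":[3.1,-53,-54],"turn":0,"fingers":0},{"delta_pos":[3.2,-55,-59],"turn":0,"fingers":0},{"delta_pos":[3.3,-57,-64],"turn":0,"fingers":0},{"delta_pos":[3.3,-57,-64],"turn":0,"fingers":0}])

```text
time_s: 14.0
position: [0.6034, -0.1044, 0.1013]
tcp_rot: [[0.998, -0.002, -0.059], [0.059, 0.0, 0.998], [-0.002, -1.0, 0.0]]
force: [-0.5, 0.3, -0.1]
opening: 0.008
```

```bash
python3 - <<'E'
from h import *
P=[]
for n,(u,v) in(('top',(330,235)),('scene',(320,215))):
    im=capture(n);P.append(cv2.resize(im[v-65:v+65,u-65:u+65],(400,400),interpolation=cv2.INTER_CUBIC))
cv2.imwrite('pics/c10.png',np.hstack(P)[:,:,::-1])
E
```

```text
(no output)
```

View pics/c10.png

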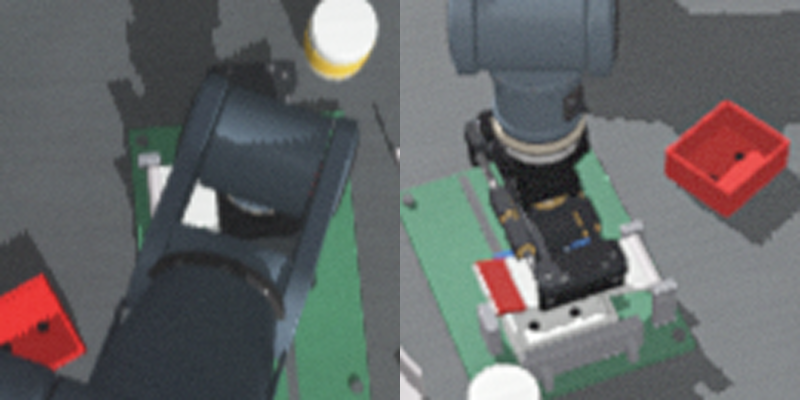

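Request:
jog_arm(steps=[{"delta_pos":[0.1,-1,-5],"turn":0,"fingers":0},{"delta_pos":[0.2,-3,-10],"turn":0,"fingers":0},{"delta_pos":[0.2,-4,-15],"turn":0,"fingers":0},{"delta_pos":[0.2,-4,-19],"turn":0,"fingers":0},{"delta_pos":[0.3,-5,-22],"turn":0,"fingers":0},{"delta_pos":[0.3,-5,-24],"turn":0,"fingers":0},{"delta_pos":[0.3,-5,-24],"turn":0,"fingers":0}])

```text
time_s: 14.68
position: [0.6038, -0.109, 0.0779]
tcp_rot: [[0.998, -0.001, -0.059], [0.059, 0.0, 0.998], [-0.001, -1.0, 0.0]]
force: [-0.7, 0.1, 0.5]
opening: 0.005
```

Request:
jog_arm(steps=[{"delta_pos":[0,0,-1],"turn":0,"fingers":0},{"delta_pos":[0,0,-2],"turn":0,"fingers":0},{"delta_pos":[0,0,-2],"turn":0,"fingers":0}])

```text
time_s: 14.93
position: [0.6042, -0.1091, 0.0765]
tcp_rot: [[0.998, 0.0, -0.059], [0.059, -0.0, 0.998], [0.0, -1.0, -0.0]]
force: [0.2, -1.3, -0.2]
opening: 0.005
```

Request:
jog_arm(steps=[{"delta_pos":[0,0,-1],"turn":0,"fingers":0},{"delta_pos":[0,0,-1],"turn":0,"fingers":0}])

```text
time_s: 15.1
position: [0.6043, -0.1091, 0.0755]
tcp_rot: [[0.998, 0.0, -0.059], [0.059, -0.0, 0.998], [0.0, -1.0, -0.0]]
force: [-0.1, 0.5, 0.4]
opening: 0.007
```

Request:
jog_arm(steps=[{"delta_pos":[0,0,-1],"turn":0,"fingers":0},{"delta_pos":[0,0,-2],"turn":0,"fingers":0},{"delta_pos":[0,0,-2],"turn":0,"fingers":0}])

```text
time_s: 15.35
position: [0.6044, -0.1091, 0.0753]
tcp_rot: [[0.998, 0.0, -0.059], [0.059, -0.0, 0.998], [0.0, -1.0, -0.0]]
force: [-2.0, -0.1, 10.1]
opening: 0.006
```

Request:
jog_arm(steps=[{"delta_pos":[0,0,-1],"turn":0,"fingers":0},{"delta_pos":[0,0,-1],"turn":0,"fingers":0}])

```text
time_s: 15.52
position: [0.6044, -0.1091, 0.0752]
tcp_rot: [[0.998, 0.001, -0.06], [0.06, -0.0, 0.998], [0.001, -1.0, -0.0]]
force: [-4.1, 1.3, 14.0]
opening: 0.004
```

Request:
jog_arm(steps=[{"delta_pos":[0,0,-1],"turn":0,"fingers":0},{"delta_pos":[0,0,-1],"turn":0,"fingers":0}])

```text
time_s: 15.68
position: [0.6044, -0.1091, 0.0752]
tcp_rot: [[0.998, 0.001, -0.06], [0.06, -0.001, 0.998], [0.001, -1.0, -0.001]]
force: [-4.9, 0.8, 20.2]
opening: -0.0
```

The flap met a hard stop with the fingertip at 58 mm, which is its closed height, at 20 N. I lift straight up and check.

Request:
jog_arm(steps=[{"delta_pos":[0,0,4],"turn":0,"fingers":0},{"delta_pos":[0,0,15],"turn":0,"fingers":0},{"delta_pos":[0,0,45],"turn":0,"fingers":0},{"delta_pos":[0,0,85],"turn":0,"fingers":0},{"delta_pos":[0,0,125],"turn":0,"fingers":0},{"delta_pos":[0,0,165],"turn":0,"fingers":0},{"delta_pos":[-40,0,200],"turn":0,"fingers":0},{"delta_pos":[-80,0,200],"turn":0,"fingers":0},{"delta_pos":[-120,0,200],"turn":0,"fingers":0},{"delta_pos":[-150,-40,200],"turn":0,"fingers":0},{"delta_pos":[-160,-80,200],"turn":0,"fingers":0},{"delta_pos":[-160,-120,200],"turn":0,"fingers":0},{"delta_pos":[-160,-160,200],"turn":0,"fingers":0},{"delta_pos":[-160,-200,200],"turn":0,"fingers":0},{"delta_pos":[-160,-200,200],"turn":0,"fingers":0},{"delta_pos":[-160,-200,200],"turn":0,"fingers":0}])

```text
time_s: 17.02
position: [0.4441, -0.312, 0.2716]
tcp_rot: [[0.998, 0.001, -0.055], [0.055, -0.001, 0.998], [0.001, -1.0, -0.001]]
force: [0.4, 0.4, -0.7]
opening: 0.004
```

```bash
python3 - <<'E'
from h import *
P=[]
for n,(u,v) in(('top',(346,235)),('scene',(305,235))):
    im=capture(n);P.append(cv2.resize(im[v-60:v+60,u-60:u+60],(400,400),interpolation=cv2.INTER_CUBIC))
    cv2.imwrite(f'pics/{n}_end.png',im[:,:,::-1])
    for t in('jaw_back','flap_edge','can','angle','mug'):
        for r in tip_of(t,n)[:1]: print(t,n,r['position'],round(r['confidence'],2))
cv2.imwrite('pics/c11.png',np.hstack(P)[:,:,::-1])
o=np.array([.575,-.0933]);a=np.radians(3.35);R=np.array([[np.cos(a),-np.sin(a)],[np.sin(a),np.cos(a)]])
print('exp edge',o+R@[.03,.078-.154],'jawback',o+R@[-.03,0])
im=capture('top');hsv=cv2.cvtColor(im,cv2.COLOR_RGB2HSV)
m=cv2.inRange(hsv,(100,150,60),(125,255,255))[200:300,305:390]
p=np.argwhere(m>0)[:,::-1]+[305,200]
print('jaw rect',cv2.minAreaRect(unproj('top',p,.057)[:,:2].astype(np.float32)))
E
```

```text
jaw_back top [0.5452, -0.0949, 0.0387] 0.71
flap_edge top [0.6086, -0.1683, 0.0528] 0.79
can top [0.7367, -0.1838, -0.0028] 0.91
angle top [0.5872, -0.2714, -0.0011] 0.84
mug top [0.5427, 0.434, 0.0007] 0.97
jaw_back scene [0.5441, -0.0964, 0.0349] 0.71
flap_edge scene [0.6133, -0.168, 0.0546] 0.73
can scene [0.7378, -0.1835, -0.0049] 0.57
angle scene [0.589, -0.2704, -0.0018] 0.65
exp edge [ 0.60938981 -0.16741707] jawback [ 0.54505126 -0.09505306]
jaw rect ((0.5548426508903503, -0.09413027763366699), (0.01711134798824787, 0.08639325201511383), 2.3441476821899414)
```

View pics/c11.png

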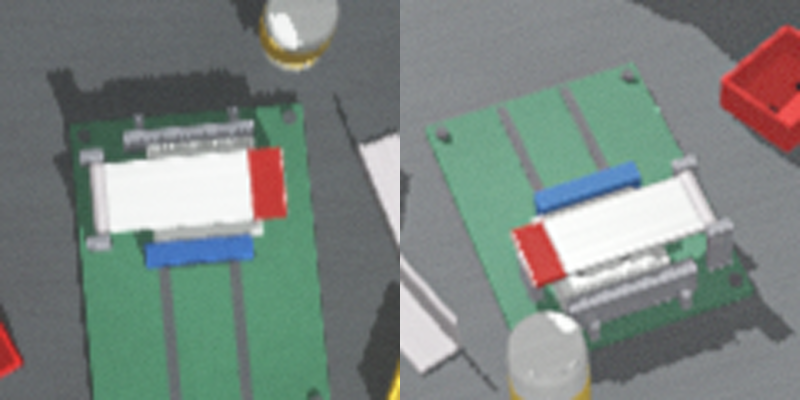

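View pics/scene_end.png

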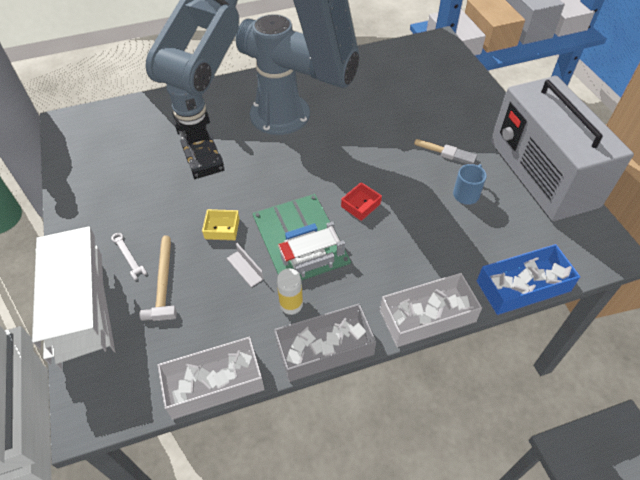

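The flap is level with its red end over the rest post (scene 290,250), the jaw is against the tray, and everything else on the bench is where it was. The robot is clear, so I hand in.

```bash
python3 -c "
from rig import *
print(hand_in())"
```

```text
the job is handed in; nothing more can be done
None
```

The jig is closed on the tray and handed in at about 17 s, well under the 54 s limit. Everything was pushed with shut fingertips only.

- **Jaw:** I pushed it forward along the jig until it met a hard stop at about 21 N, then backed off. Seen from above before the flap came over, the tray was at 3.2° against the jig's 3.35°, with no visible gap to the stop. The jaw's back face was last measured at (0.545, -0.095), where it should be when the tray is tight.
- **Flap:** I swung it over and pressed it down to a hard stop at 20 N, with the fingertips at 58 mm, the closed height. After I let go, its free edge measured about (0.61, -0.168, 0.054), as expected for closed, and it stayed level.
- **Other things:** the can and the angle measured within a few millimetres of their first positions. The hammer, wrench, brush and mug were compared by eye only and looked unmoved. The robot ended clear of everything.
- **Refused move:** one move call was refused because it lacked the turn value; I sent it again with no effect on the scene.
- **Small disagreement:** the jaw's outline from the top camera gave a yaw of 2.3–2.7° instead of 3.35°. I put this down to pixel resolution, since the jaw runs on a slide.

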